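# Release the hold-down bar of a vial shaker and park its clevis pin

## Task

The shaking run is over, so free the rack of vials: draw the clevis pin out of the fork that locks the shaker's hold-down bar and park it gently, not dropped, in the pin rest on the side of the shaker, its grip down in the wide channel and its nose in the narrow notch. Then swing the hold-down bar up until it stands upright and let go. Leave the rack and the other things on the bench where they are.

Things in the scene. Friction and masses are not known exactly. Their poses are not given: they have to be found in the camera images.
- pin_shank (a point): Loose steel clevis pin, 0.15 to 0.23 kg, 131 mm long. This point is on its axis, near its balance point; x points to the nose. Shank 16 mm diameter from x = -34 to +50 mm (nose), collar 26 mm diameter from -39 to -34, black octagonal grip 28 mm across flats from -81 to -39. Lying on a flat surface its axis here is about 11 mm high, nose some 4 degrees down.
- pin_grip (a point): Centre of the pin's black octagonal grip, on its axis, 60 mm from pin_shank towards -x. At the start the pin lies level through the fork, grip towards the robot, two flats upright, collar at or up to 10 mm off the fork; only collar and grip stand out. It slides out towards -x; the nose leaves the fork after about 84 mm.
- clevis (a point): Centre of the steel fork that the pin locks, on its 18 mm bore, 140 mm above the bench. x along the bore (the pin is drawn to -x), y along the closed bar away from its hinge: the shaker's axes. The fork's faces are at x = +-30 mm, it is 34 mm wide and its top 18 mm above this point; the bar's eye sits between its cheeks. Vial caps lie 38 mm lower at its -y side.
- shaker: Low laboratory shaker, fixed on the bench: housing 235 (x) x 200 (y) mm, platform top 60 mm above the bench, two forks on it (hinge at y = -75, clevis at y = +75 mm), pin rest on its -y side. Origin under its centre, on the bench.
- rest (a point): Pin rest, grey bracket on the shaker's -y side: where pin_shank lies when parked, pin level, its x along this x. 110 mm above the bench. Channel for the grip: x = -83 to -37 mm, 34 mm wide, ends open, floor 14 mm below this point. Notch for the shank near the nose: x = +33 to +45, 20 mm wide, floor 8 mm below. Walls rise 30 mm above this point, lead-ins in the top 12 mm.
- rest_gap (a point): Middle of the 70 mm gap between the rest's channel and notch, at the height of the parked pin's axis. 30 mm beside it and 50 mm below it are free for fingers. Fingers that hold the grip do not fit into the channel: the pin has to be held by the shank, here, to be parked, and it fits only with its grip in the channel.
- hold_bar (a joint): Angle of the hold-down bar: 0 closed (level over the vials), about 1.57 upright, stop at 1.75. The hinge is stiff: the bar stays where it is left, and lifting it at the handle takes about 3 N. It cannot open while the pin is in the fork.
- bar_hinge (a point): Point on the bar's hinge axis, fixed, 140 mm above the bench; axes as at clevis. The bar turns about this x axis, its handle end going from +y up to +z.
- bar_handle (a point): Middle of the bar's black handle, a stick 22 mm wide (along x, flat sides upright) and 16 mm thick, from the bar's eye (36 mm high, 30 mm wide, ends 32 mm before this point) to 30 mm beyond this point. 200 mm from the hinge axis; turns with the bar. Closed, it juts out beside the shaker 140 mm above the bench.
- mat (a point): Centre of the top of a grey silicone mat, 190 mm square, 3 mm thick, fixed on the bench and clear: a place to put things down.
- vial_rack: White rack of capped vials under the bar, 102 x 85 mm, 42 mm high with caps, loose on the shaker's platform; origin at the centre of its underside. Leave it.
- solvent_bottle: Glass solvent bottle with a blue cap, 86 mm in diameter, 190 mm high, loose on the bench; origin at the centre of its underside. Leave it.
- tube_rack: Red tube rack, 120 x 200 mm, 53 mm high, loose on the bench; origin at the centre of its underside. Leave it.
- jar: Amber jar with a white cap, 64 mm in diameter, 75 mm high, loose on the bench; origin at the centre of its underside. Leave it.
Mind the look-alikes: they are no part of the job. Of the things that look like the part that bears pin_shank, the middle-sized one is meant.

How it is judged:
On the way, in this order (a step that is already met when the one before it is completed fails the run):
1. the pin is drawn clear of the clevis fork, the bar still down (distance between pin_shank and clevis above 0.09 m and value of joint hold_bar below 0.15 rad), for 0.1 s.
2. the pin lies parked and released in the rest (x of pin_shank in the frame of rest between -0.012 and 0.012 m and y of pin_shank in the frame of rest between -0.005 and 0.005 m and z of pin_shank in the frame of rest between -0.005 and 0.005 m and angle between the x axis of pin_shank and the x axis of rest, either way round below 0.1 rad and contact force between the fingers and clevis_pin below 0.1 N), for 0.2 s.
3. the hold-down bar stands upright (value of joint hold_bar above 1.3 rad), for 0.2 s.
At the end, for the whole second after the job is handed in: The pin lies still and level in the pin rest (within 12 mm along it, 5 mm across and in height, 0.1 rad), grip in the channel and nose in the notch, and the hold-down bar stands at 1.3 rad or more (x of pin_shank in the frame of rest between -0.012 and 0.012 m and y of pin_shank in the frame of rest between -0.005 and 0.005 m and z of pin_shank in the frame of rest between -0.005 and 0.005 m and angle between the x axis of pin_shank and the x axis of rest, either way round below 0.1 rad and linear speed of clevis_pin below 0.03 m/s and value of joint hold_bar above 1.3 rad); the robot touches nothing.
It fails at once if the pin is dropped or thrown into the rest (distance between pin_shank and rest below 0.04 m and linear speed of clevis_pin above 0.4 m/s).
It fails at once if the rack of vials is pushed about (distance of vial_rack from where it was at the start of the episode above 0.015 m).
It fails at once if another thing on the bench is disturbed (distance of any of solvent_bottle, tube_rack, jar from where it was at the start of the episode above 0.02 m).
It also fails if it takes over 72 s, if anything falls off the work surface, if the arm or the gripper's body presses on something with over 40 N, if the wrist force passes 120 N, or if a joint passes its speed limit or range.

## Robot

A 6-joint arm with a two-finger parallel gripper is mounted at the origin on the work surface. World frame = base frame: x ahead of the robot, y to its left, z up, the work surface at z = 0. Lengths are in m, angles in rad, forces in N, time in s.
With the tool pointing down it reaches from about 0.275 to 0.75 m from the base axis. Payload 10.2 kg.
Tool frame: the origin (TCP) lies midway between the tips of the shut fingers; the grasp point (between the pads) lies 19 mm behind it; z points along the fingers, y is the line along which they close (so a half turn about z gives the same grasp; the last joint's range is limited). The gripper opens to 85 mm and grips with 20 to 120 N. Pads are 22 mm wide; open, the fingers measure 114 mm over their backs; the gripper's body (76 mm by 85 mm) begins 54 mm behind the grasp point. The pads swing forward as they close: fully open they stand 13 mm farther back than shut.
Start: joints at [0.985, 0.313, 1.498, -0, 1.331, -0.223], TCP at [0.186, 0.491, 0.231] pointing down, gripper open.
Joint ranges: [-2.94, 2.94], [-0.97, 2.17], [0.19, 2.56], [-1.23, 4.37], [0.02, 3.11], [-2.88, 2.88]. Speed limits (rad/s): [2.39, 2.39, 3.01, 3.14, 3.14, 3.14].

## Interface

Orientations are given as a unit quaternion [w, x, y, z].
In Python, from workcell import sense, cams, ctrl gives the robot as it stands.
- The arm moves only by the tool step_arm, never from a script. Its argument "motion" is a list of rows, each a list of 5 numbers: the shift along the tool's x, y, z in m, then the turn about the tool's z in rad, then the finger opening in m, from 0 to 0.0854. A call has 1 to 8 rows; each row is the pose to reach, as a shift and turn from the pose commanded when the call began, along the tool's axes at that moment; what a row does not reach only later rows make up. A row lasts 1/10 s, in which the tool goes at most 50 mm and 8.59 degrees, less where a joint would pass 70% of its speed; a pose out of reach is approached as far as the arm can. A call with a gripper value outside its range is refused whole. The fingers move at their own pace and stop on an object; "force" is the grip in N (left out, the last holds). Time passes only in rows, so rows that repeat a pose let the fingers close. It gives the time, the measured TCP pose, the force, the opening and the grip force at its end, in the units of the state.
- sense(): the state, without advancing time (a new reading comes with each control period).
- cams.read_camera(name): name is "side" or "top"; returns a dict with "img" (384x512x3 uint8, blue, green, red), "vertical_fov" (degrees; the focal length in pixels is half the picture's height over the tangent of half this angle, whatever the lens; pixels are square), "cx", "cy" (the principal point, pixels), "pose" (4x4, takes a point from camera to world coordinates). Camera axes: x right, y up, looking along -z (the intrinsics and any distortion apply to the point x, -y, -z); pixel columns grow to the right and rows downward; lengths in m; the calibration is good to about 2 mm. A picture is of the moment at which its call begins. There is no depth.
- ctrl.finish_job(): hands the job in; it is judged then, once.
The state is a dict: "t": time; "q": joint angles; "qd": joint speeds; "joint_torque": joint torques, N m; "ee_pos": TCP position; "tcp_rot": TCP orientation; "contact_force": force on the tool from outside, world axes, zero at the start; "moment": the same for the moment, N m; "opening": finger opening in m; "grip_force": force on a finger pad.
Only numpy, scipy, OpenCV 4.12 (cv2) and the standard library are available. Lean on these libraries where they do the work, as an engineer would, in place of code of your own. Each camera call takes 0.05 s, during which the arm holds its last target. There are 200 camera calls.

## Working session

There is one attempt and no reset: what is moved stays moved. The work goes in short steps, Python scripts to look and compute and a tool call to move; the robot and the scene stay as the last step left them, time stands still between calls to the robot, and variables do not carry over. Pictures are saved under pics/ and viewed, at most 10 in all, crops included, and the job is handed in when it is done.

Besides the shell and the picture viewer there is one more tool, called as a command line: name --pt "numbers of a row" for each row, then --argument value for the rest. step_arm: Moves the arm, as the interface text tells. Its arguments: {"type":"object","properties":{"motion":{"type":"array","items":{"type":"array","items":{"type":"number"}}},"force":{"type":"number"}},"required":["motion"]}

```bash
ls; mkdir -p pics; python3 - <<'E'
from workcell import sense,cams
import cv2,numpy as np,pickle
d={}
for n in("side","top"):
    c=cams.read_camera(n); d[n]=c; cv2.imwrite(f"pics/{n}0.png",cv2.resize(c["img"],None,fx=1.5,fy=1.5,interpolation=cv2.INTER_CUBIC))
    print(n,{k:(v if k!="img" else v.shape) for k,v in c.items()})
pickle.dump(d,open("c0.pkl","wb"))
print(sense())
E
```

```text
pics
side {'img': (384, 512, 3), 'vertical_fov': 44.44687703875985, 'cx': 258.86248017405404, 'cy': 188.95640159909425, 'pose': array([[ 0.86606425,  0.30125586, -0.3989707 , -0.06175099],
       [-0.49985167,  0.50743126, -0.70189872, -1.14685901],
       [-0.00900089,  0.80731556,  0.59005132,  1.06707382],
       [ 0.        ,  0.        ,  0.        ,  1.        ]])}
top {'img': (384, 512, 3), 'vertical_fov': 47.435018708907755, 'cx': 252.4517657335158, 'cy': 197.0911928827671, 'pose': array([[-0.01875505,  0.98529762, -0.16981417,  0.364982  ],
       [-0.99977229, -0.0167524 ,  0.01321844, -0.00156791],
       [ 0.0101793 ,  0.17002341,  0.98538745,  1.49044193],
       [ 0.        ,  0.        ,  0.        ,  1.        ]])}
{'t': 0.1, 'q': array([ 9.84605883e-01,  3.13395584e-01,  1.49832596e+00,  2.97925791e-05,
        1.33099392e+00, -2.23430053e-01]), 'qd': array([ 8.00296391e-04, -3.42569533e-03, -1.31868008e-03, -6.43679592e-05,
        8.01196435e-04,  2.34681529e-03]), 'joint_torque': array([ 2.67216732e-03, -4.12901723e+01, -2.60140014e+01, -1.50001770e-04,
        3.00562366e-03,  3.95513143e-05]), 'ee_pos': array([0.18619759, 0.49064396, 0.23080475]), 'tcp_rot': array([-2.34405696e-04,  1.80390759e-01,  9.83594865e-01, -5.10334387e-04]), 'contact_force': array([0.40044717, 0.65541053, 1.09657561]), 'moment': array([ 0.03005907, -0.01249888,  0.00053603]), 'grip_force': 0.0, 'opening': 0.08539498348262269}
```

View pics/side0.png

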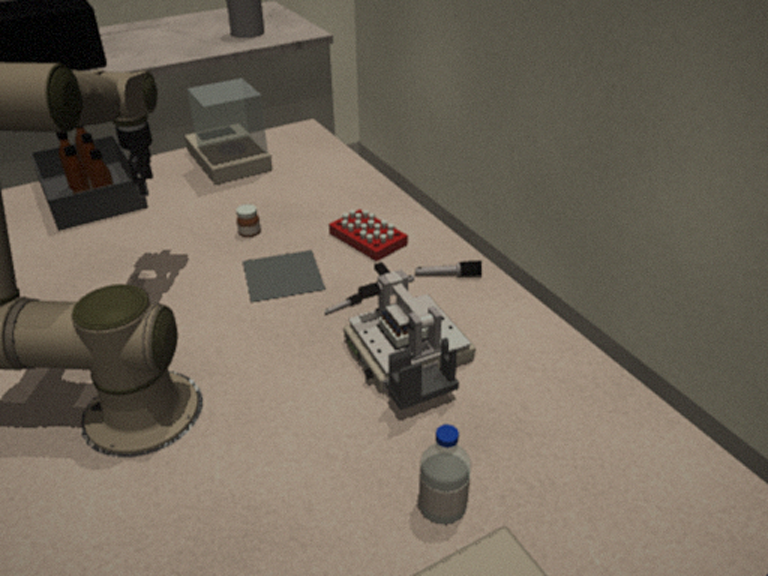

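View pics/top0.png

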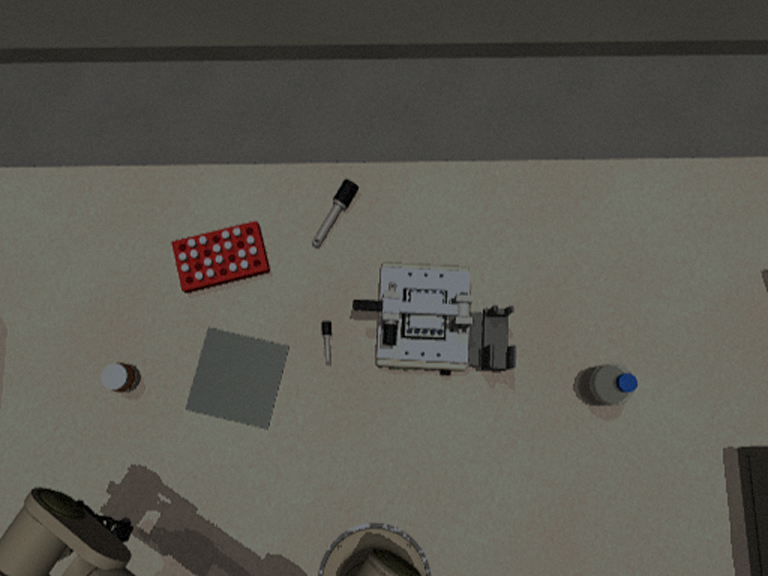

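The top view shows three pin-like things: a large loose one at display pixel (335,212), a small loose one at (327,342), and the one in the shaker's fork with its black grip at (390,331). The fork pin is the middle-sized one and matches the description. The rest is the grey bracket at (495,338) and the handle is at (366,305). I'll check this in a close crop of both views.

```bash
cat > geo.py <<'E'
import numpy as np,cv2
def ray(c,u,v):
    f=192/np.tan(np.radians(c["vertical_fov"])/2)
    d=c["pose"][:3,:3]@np.array([(u-c["cx"])/f,-(v-c["cy"])/f,-1.]); return c["pose"][:3,3],d
def onz(c,u,v,z):
    o,d=ray(c,u,v); return o+d*(z-o[2])/d[2]
def proj(c,p):
    f=192/np.tan(np.radians(c["vertical_fov"])/2)
    q=c["pose"][:3,:3].T@(np.asarray(p)-c["pose"][:3,3]); return np.array([c["cx"]-f*q[0]/q[2],c["cy"]+f*q[1]/q[2]])
def tri(c1,p1,c2,p2):
    (o1,d1),(o2,d2)=ray(c1,*p1),ray(c2,*p2)
    s=np.linalg.lstsq(np.c_[d1,-d2],o2-o1,rcond=None)[0]
    a,b=o1+s[0]*d1,o2+s[1]*d2; return (a+b)/2,np.linalg.norm(a-b)
E
python3 - <<'E'
import pickle,cv2,numpy as np
from geo import *
d=pickle.load(open("c0.pkl","rb"))
a=cv2.resize(d["top"]["img"][170:255,232:352],None,fx=6.5,fy=6.5,interpolation=cv2.INTER_CUBIC)[:, :780]
cv2.imwrite("pics/top_crop.png",cv2.convertScaleAbs(a,alpha=1.6))
b=cv2.resize(d["side"]["img"][170:280,215:325],None,fx=5.4,fy=5.4,interpolation=cv2.INTER_CUBIC)
cv2.imwrite("pics/side_crop.png",cv2.convertScaleAbs(b,alpha=1.8))
E
```

```text
(no output)
```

View pics/top_crop.png

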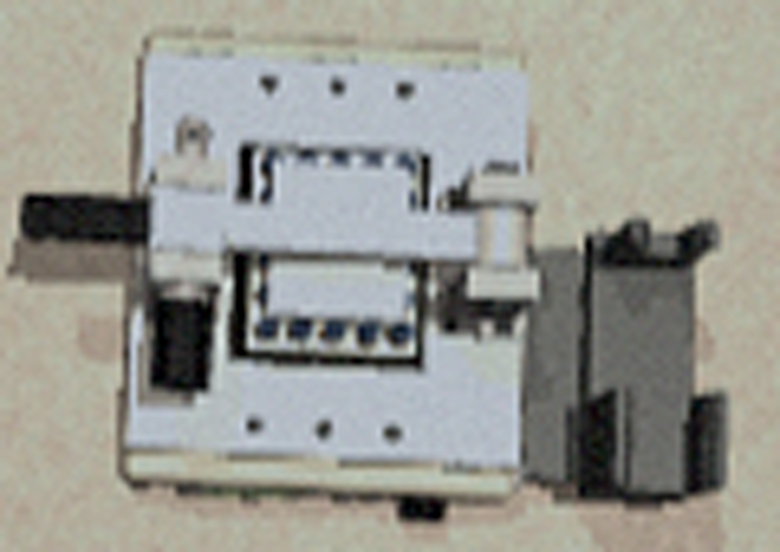

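View pics/side_crop.png

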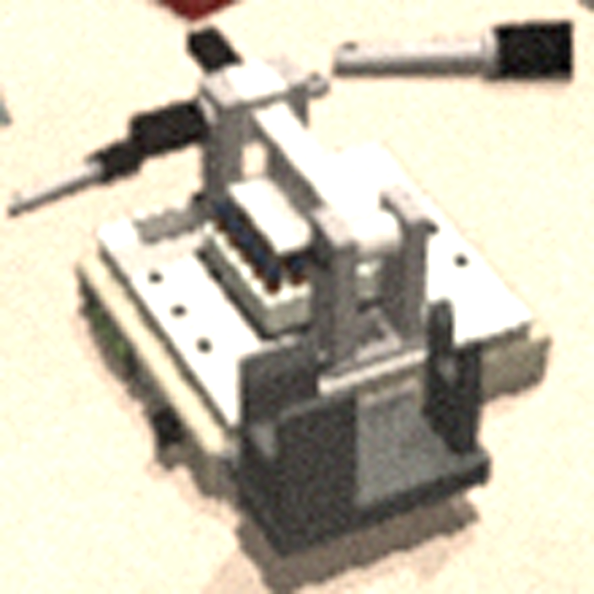

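The top crop confirms the choice. The pin's grip is at crop (182,342), its nose is just out of the fork at (192,130), the handle is at (85,218) and the hinge at (500,232). The rest's channel floor spans crop x 628 to 685, and its notch is near (660,235). The side crop shows the same layout, with the rest open to the front.

```bash
python3 - <<'E'
import pickle,numpy as np
from geo import *
d=pickle.load(open("c0.pkl","rb"));T=d["top"];S=d["side"]
t=lambda x,y:((x+.5)/6.5-.5+232,(y+.5)/6.5-.5+170)
s=lambda x,y:((x+.5)/5.4-.5+215,(y+.5)/5.4-.5+170)
P=lambda x,y,z:onz(T,*t(x,y),z)
dots=np.array([P(*p,.06) for p in[(268,85),(337,88),(404,91),(255,425),(323,430),(392,433)]])
print("dots mean",dots.mean(0))
ax=(dots[:3]-dots[3:]).mean(0);ay=dots[[0,3]].mean(0)-dots[[2,5]].mean(0)
print("yaw",np.arctan2(ax[1],ax[0]),np.arctan2(-ay[0],ay[1]),np.linalg.norm(ax),np.linalg.norm(ay))
b1,b2=P(228,223.5,.14),P(475,237,.14);b=b1-b2;print("bar yaw",np.arctan2(-b[0],b[1]))
for n,a in dict(grip=(182,342,.14),gripend=(182,386,.145),collar=(190,287,.14),nose=(194,130,.14),handle_end=(22,218,.14),handle_mid=(85,219,.145),hinge=(503,232,.14),rest_floorR=(685,440,.096),rest_floorL140=(628,440,.14)).items(): print(n,P(*a).round(4))
print("side: grip far end, handle end")
print(tri(T,t(25,218),S,s(210,45)))
E
```

```text
dots mean [ 0.56950354 -0.11884182  0.06      ]
yaw -0.06809291739559353 -0.06888197675727314 0.17567215420461693 0.06957109122562563
bar yaw -0.07242248943149683
grip [ 0.5182 -0.0403  0.14  ]
gripend [ 0.4967 -0.0397  0.145 ]
collar [ 0.5447 -0.0447  0.14  ]
nose [ 0.6212 -0.0484  0.14  ]
handle_end [0.5795 0.0354 0.14  ]
handle_mid [0.5777 0.005  0.145 ]
hinge [ 0.5687 -0.1961  0.14  ]
rest_floorR [ 0.4705 -0.2877  0.096 ]
rest_floorL140 [ 0.4677 -0.2515  0.14  ]
side: grip far end, handle end
(array([0.58395361, 0.03284275, 0.13149622]), np.float64(0.006672645092411822))
```

```bash
cat > go.py <<'E'
import sys,numpy as np
from workcell import sense
from scipy.spatial.transform import Rotation as R
s=sense();q=s["tcp_rot"];r=R.from_quat([*q[1:],q[0]]);M=r.as_matrix()
if len(sys.argv)>1:
    t=np.array(list(map(float,sys.argv[1:4])));yaw=float(sys.argv[4])  # yaw of tool x
    c=np.arctan2(M[1,0],M[0,0]);print("shift",(M.T@(t-s["ee_pos"])).round(4),"turn",round(-((yaw-c+np.pi)%(2*np.pi)-np.pi),4))
print("t",round(s["t"],2),"pos",s["ee_pos"].round(4),"yaw",np.arctan2(M[1,0],M[0,0]).round(4),"z",M[:,2].round(3),"F",s["contact_force"].round(1),"open",round(s["opening"],4),"grip",round(s["grip_force"],1),"q",s["q"].round(2))
E
python3 go.py 0.518 -0.0405 0.235 3.0726
```

```text
shift [-0.4987 -0.3788 -0.0039] turn -0.2938
t 0.1 pos [0.1862 0.4906 0.2308] yaw 2.7788 z [-0.001 -0.001 -1.   ] F [0.4 0.7 1.1] open 0.0854 grip 0.0 q [ 0.98  0.31  1.5   0.    1.33 -0.22]
```

step_arm --pt "-0.499 -0.379 0 -0.294 0.06" --pt "-0.499 -0.379 0 -0.294 0.06" --pt "-0.499 -0.379 0 -0.294 0.06" --pt "-0.499 -0.379 0 -0.294 0.06" --pt "-0.499 -0.379 0 -0.294 0.06" --pt "-0.499 -0.379 0 -0.294 0.06" --pt "-0.499 -0.379 0 -0.294 0.06" --pt "-0.499 -0.379 0 -0.294 0.06"

```text
t: 0.9
ee_pos: [0.3933, 0.159, 0.2313]
tcp_rot: [-0.0, 0.034, 0.999, 0.0]
contact_force: [0.3, 0.7, 0.8]
opening: 0.0603
grip_force: 0.0
```

```bash
python3 go.py 0.518 -0.0405 0.235 3.0726
```

```text
shift [-0.1382 -0.1904 -0.0037] turn 0.0001
t 0.9 pos [0.3933 0.159  0.2313] yaw 3.0727 z [-0.  0. -1.] F [0.3 0.7 0.8] open 0.0603 grip 0.0 q [ 0.11  0.09  1.78  0.    1.28 -1.4 ]
```

step_arm --pt "-0.138 -0.19 0 0 0.06" --pt "-0.138 -0.19 0 0 0.06" --pt "-0.138 -0.19 0 0 0.06" --pt "-0.138 -0.19 0 0 0.06" --pt "-0.138 -0.19 0 0 0.06" --pt "-0.138 -0.19 0 0 0.06" --pt "-0.138 -0.19 0 0 0.06"

```text
t: 1.6
ee_pos: [0.5171, -0.0383, 0.2308]
tcp_rot: [-0.001, 0.035, 0.999, 0.0]
contact_force: [0.2, 1.0, -0.6]
opening: 0.0601
grip_force: 0.0
```

```bash
python3 go.py 0.518 -0.0405 0.121 3.0726; python3 - <<'E'
from workcell import cams
import cv2,numpy as np,pickle
d={n:cams.read_camera(n) for n in("side","top")};pickle.dump(d,open("c1.pkl","wb"))
b=cv2.resize(d["side"]["img"][150:280,205:335],None,fx=4.5,fy=4.5,interpolation=cv2.INTER_CUBIC)
cv2.imwrite("pics/side1.png",cv2.convertScaleAbs(b,alpha=2.2))
E
```

```text
shift [-0.0012 -0.0022  0.1098] turn -0.0009
t 1.6 pos [ 0.5171 -0.0383  0.2308] yaw 3.0717 z [-0.001  0.001 -1.   ] F [ 0.2  1.  -0.6] open 0.0601 grip 0.0 q [-0.3   0.3   1.52  0.    1.33 -1.8 ]
```

View pics/side1.png

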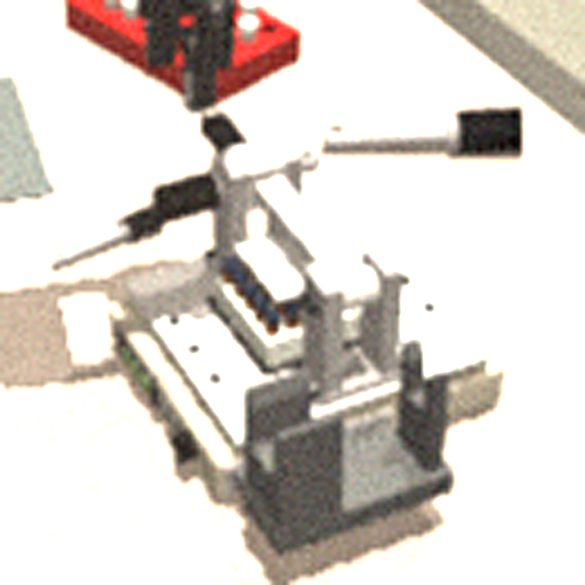

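The fingers hang above the grip, near crop (200,90), with nothing in the way. I'll go down on the grip.

step_arm --pt "-0.001 -0.002 0.04 0 0.06" --pt "-0.001 -0.002 0.07 0 0.06" --pt "-0.001 -0.002 0.095 0 0.06" --pt "-0.001 -0.002 0.11 0 0.06" --pt "-0.001 -0.002 0.11 0 0.06" --pt "-0.001 -0.002 0.11 0 0.06"

```text
t: 2.3
ee_pos: [0.5183, -0.0395, 0.1222]
tcp_rot: [0.0, 0.034, 0.999, -0.0]
contact_force: [0.1, 0.2, -0.5]
opening: 0.0598
grip_force: 0.0
```

step_arm --pt "0 0 0 0 0.02" --pt "0 0 0 0 0.02" --pt "0 0 0 0 0.02" --pt "0 0 0 0 0.02" --pt "0 0 0 0 0.02" --pt "0 0 0 0 0.02" --force 30

```text
t: 2.9
ee_pos: [0.5185, -0.0401, 0.1221]
tcp_rot: [0.001, 0.034, 0.999, -0.0]
contact_force: [-2.0, 1.7, 5.6]
opening: 0.028
grip_force: 34.4
```

```bash
python3 go.py 0.518 -0.0405 0.121 3.0726; python3 - <<'E'
from workcell import cams
import cv2,numpy as np,pickle
d={n:cams.read_camera(n) for n in("side","top")};pickle.dump(d,open("c2.pkl","wb"))
b=cv2.resize(d["side"]["img"][150:280,205:335],None,fx=4.5,fy=4.5,interpolation=cv2.INTER_CUBIC)
b=cv2.convertScaleAbs(b,alpha=2.2)[:400]
a=cv2.resize(d["top"]["img"][170:255,232:352],None,fx=4.5,fy=4.5,interpolation=cv2.INTER_CUBIC)[:300]
c=np.zeros((400,800,3),np.uint8);c[:,:400]=b[:,:400];c[:300,400:]=cv2.convertScaleAbs(a,alpha=1.6)[:300,:400]
cv2.imwrite("pics/m2.png",c)
E
```

```text
shift [ 0.0005 -0.0004  0.0011] turn 0.0002
t 2.9 pos [ 0.5185 -0.0401  0.1221] yaw 3.0728 z [ 0.001 -0.    -1.   ] F [-2.   1.7  5.6] open 0.028 grip 34.4 q [-0.3   0.42  1.66  0.    1.07 -1.81]
```

View pics/m2.png

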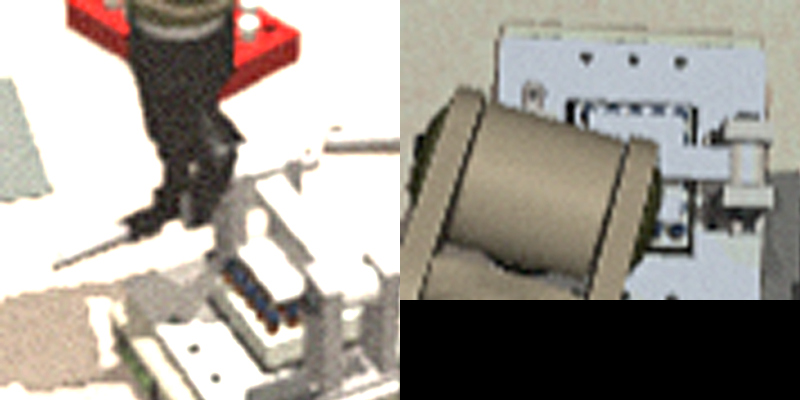

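The opening is 28.0 mm, which is the grip's width, and the side view shows the fingers on the fork pin. I'll draw it about 48 mm and leave the nose in the bore, so I can regrasp by the shank.

step_arm --pt "0.008 0 0 0 0.02" --pt "0.018 0 0 0 0.02" --pt "0.028 0 0 0 0.02" --pt "0.038 0 0 0 0.02" --pt "0.048 0 0 0 0.02" --pt "0.048 0 0 0 0.02" --pt "0.048 0 0 0 0.02"

```text
t: 3.7
ee_pos: [0.4693, -0.0367, 0.1211]
tcp_rot: [-0.001, 0.034, 0.999, 0.0]
contact_force: [-4.7, 1.2, 3.4]
opening: 0.0273
grip_force: 34.2
```

```bash
python3 go.py
```

```text
t 3.7 pos [ 0.4693 -0.0367  0.1211] yaw 3.0728 z [-0.003  0.001 -1.   ] F [-4.7  1.2  3.4] open 0.0273 grip 34.2 q [-0.33  0.32  1.8  -0.    1.02 -1.83]
```

step_arm --pt "0 0 0 0 0.05" --pt "0 0 0 0 0.05" --pt "0 0 0 0 0.05" --pt "0 0 -0.03 0 0.05" --pt "0.02 0 -0.07 0 0.05" --pt "0.06 0 -0.1 0 0.05" --pt "0.08 0 -0.1 0 0.05"

```text
t: 4.4
ee_pos: [0.3901, -0.0314, 0.2243]
tcp_rot: [0.003, 0.034, 0.999, -0.001]
contact_force: [-0.3, -0.4, -0.1]
opening: 0.0498
grip_force: 0.0
```

```bash
python3 go.py; python3 - <<'E'
from workcell import cams
import cv2,numpy as np,pickle
d={n:cams.read_camera(n) for n in("side","top")};pickle.dump(d,open("c3.pkl","wb"))
b=cv2.resize(d["side"]["img"][190:250,210:276],None,fx=6,fy=6,interpolation=cv2.INTER_CUBIC)
b=cv2.convertScaleAbs(b,alpha=1.5)
a=cv2.resize(d["top"]["img"][180:250,232:298],None,fx=6,fy=6,interpolation=cv2.INTER_CUBIC)
c=np.zeros((420,796,3),np.uint8);c[:360,:396]=b;c[:,400:]=cv2.convertScaleAbs(a,alpha=1.6)
cv2.imwrite("pics/m3.png",c)
E
```

```text
t 4.4 pos [ 0.3901 -0.0314  0.2243] yaw 3.0732 z [ 0.005 -0.002 -1.   ] F [-0.3 -0.4 -0.1] open 0.0498 grip 0.0 q [-0.38  0.01  1.87 -0.    1.25 -1.88]
```

View pics/m3.png

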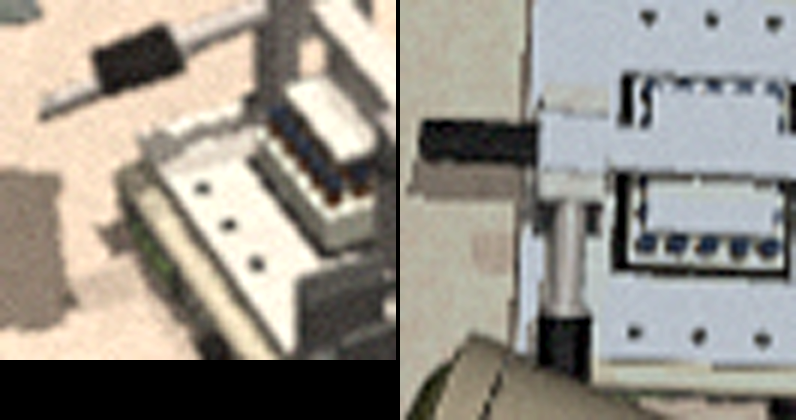

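The pin sits in the fork with its shank bare between top-crop y 198 and 312, and its grip starts at y 316.

```bash
python3 - <<'E'
import pickle
from geo import *
d=pickle.load(open("c3.pkl","rb"));T=d["top"];S=d["side"]
t=lambda x,y:((x+.5)/6-.5+232,(y+.5)/6-.5+180)
s=lambda x,y:((x+.5)/6-.5+210,(y+.5)/6-.5+190)
for p in [(166,316),(167,250),(170,200)]: print(onz(T,*t(*p),.145))
print("side grip far/near ends at z .138",onz(S,*s(100,78),.138),onz(S,*s(181,42),.138),onz(S,*s(262,14),.14))
E
python3 go.py 0.525 -0.0418 0.16 3.0726
```

```text
[ 0.4865476  -0.03850413  0.145     ]
[ 0.5206089  -0.03974934  0.145     ]
[ 0.5465887  -0.04186055  0.145     ]
side grip far/near ends at z .138 [ 0.43873553 -0.05248382  0.138     ] [ 0.49135482 -0.04638604  0.138     ] [ 0.54078518 -0.04895859  0.14      ]
shift [-0.136  -0.0013  0.0623] turn -0.0
t 4.5 pos [ 0.3893 -0.0311  0.2221] yaw 3.0726 z [ 0.001 -0.001 -1.   ] F [0.7 0.5 0.2] open 0.05 grip 0.0 q [-0.38  0.02  1.88 -0.    1.25 -1.88]
```

step_arm --pt "-0.05 0 0 0 0.05" --pt "-0.1 0 0 0 0.05" --pt "-0.135 0 0.01 0 0.05" --pt "-0.135 0 0.04 0 0.05" --pt "-0.135 0 0.075 0 0.05" --pt "-0.135 0 0.101 0 0.05" --pt "-0.135 0 0.101 0 0.05" --pt "-0.135 0 0.101 0 0.05"

```text
t: 5.3
ee_pos: [0.5258, -0.0407, 0.1206]
tcp_rot: [-0.0, 0.034, 0.999, 0.0]
contact_force: [-0.0, -0.1, 0.8]
opening: 0.0498
grip_force: 0.0
```

```bash
python3 go.py 0.524 -0.0405 0.121 3.0726
```

```text
shift [ 0.0018  0.0001 -0.0004] turn 0.0003
t 5.3 pos [ 0.5258 -0.0407  0.1206] yaw 3.0729 z [-0.  0. -1.] F [-0.  -0.1  0.8] open 0.0498 grip 0.0 q [-0.3   0.43  1.64  0.    1.07 -1.8 ]
```

step_arm --pt "0 0 0 0 0.008" --pt "0 0 0 0 0.008" --pt "0 0 0 0 0.008" --pt "0 0 0 0 0.008" --pt "0 0 0 0 0.008" --pt "0 0 0 0 0.008" --pt "0 0 0 0 0.008" --force 40

```text
t: 6.0
ee_pos: [0.5258, -0.0408, 0.1213]
tcp_rot: [0.001, 0.034, 0.999, -0.0]
contact_force: [-0.3, 0.5, 5.4]
opening: 0.014
grip_force: 39.1
```

```bash
python3 go.py 0.524 -0.0405 0.121 3.0726
```

```text
shift [0.0018 0.0002 0.0003] turn 0.0002
t 6.0 pos [ 0.5258 -0.0408  0.1213] yaw 3.0728 z [ 0.002 -0.001 -1.   ] F [-0.3  0.5  5.4] open 0.014 grip 39.1 q [-0.3   0.43  1.64  0.    1.07 -1.8 ]
```

step_arm --pt "0.008 0 0 0 0.008" --pt "0.018 0 0 0 0.008" --pt "0.028 0 0 0 0.008" --pt "0.038 0 0 0 0.008" --pt "0.05 0 0 0 0.008" --pt "0.06 0 0 0 0.008" --pt "0.06 0 0 0 0.008" --pt "0.06 0 0 0 0.008"

```text
t: 6.8
ee_pos: [0.4654, -0.0366, 0.1205]
tcp_rot: [0.0, 0.034, 0.999, -0.0]
contact_force: [-0.5, 0.1, -1.6]
opening: 0.0144
grip_force: 39.0
```

step_arm --pt "0 0 -0.03 0 0.008" --pt "0 0 -0.07 0 0.008" --pt "0 0.03 -0.1 0 0.008" --pt "0 0.07 -0.1 0 0.008" --pt "0 0.07 -0.1 0 0.008" --pt "0 0.07 -0.1 0 0.008"

```text
t: 7.4
ee_pos: [0.4703, 0.0338, 0.2202]
tcp_rot: [-0.0, 0.034, 0.999, -0.0]
contact_force: [0.3, -0.9, -2.2]
opening: 0.0146
grip_force: 39.5
```

```bash
python3 go.py; python3 - <<'E'
from workcell import cams
import cv2,numpy as np,pickle
d={n:cams.read_camera(n) for n in("side","top")};pickle.dump(d,open("c4.pkl","wb"))
b=cv2.resize(d["side"]["img"][160:280,210:325],None,fx=3.5,fy=5*.7,interpolation=cv2.INTER_CUBIC)
b=cv2.convertScaleAbs(b,alpha=1.8)
a=cv2.resize(d["top"]["img"][160:280,250:363],None,fx=3.5,fy=3.5,interpolation=cv2.INTER_CUBIC)
c=np.zeros((420,800,3),np.uint8);c[:,:b.shape[1]]=b;c[:,404:404+a.shape[1]]=cv2.convertScaleAbs(a,alpha=1.6)
cv2.imwrite("pics/m4.png",c)
E
```

```text
t 7.4 pos [0.4703 0.0338 0.2202] yaw 3.0745 z [-0. -0. -1.] F [ 0.3 -0.9 -2.2] open 0.0146 grip 39.5 q [-0.18  0.2   1.67 -0.    1.27 -1.68]
```

View pics/m4.png

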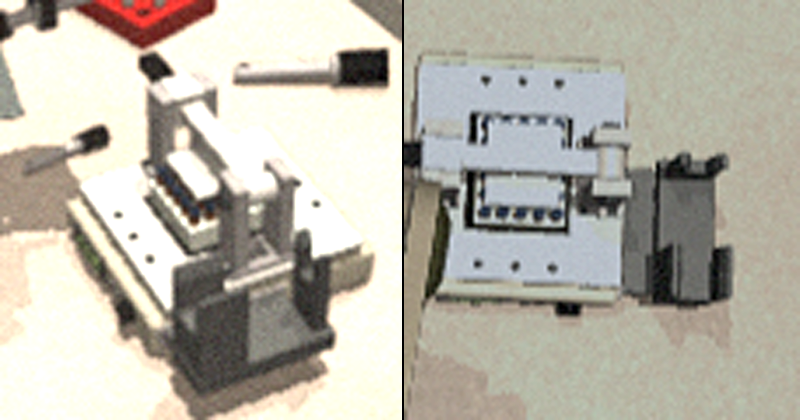

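The pin is held (2.2 N of weight) and clear of the fork. I'll average frames of the rest for one precise look.

```bash
python3 - <<'E'
from workcell import cams
import cv2,numpy as np,pickle
d={}
for n in("side","top"):
    f=[cams.read_camera(n) for _ in range(10)];d[n]=f[0];d[n]["img"]=np.mean([x["img"] for x in f],0)
pickle.dump(d,open("c5.pkl","wb"))
def cr(im,u,v,w,h,k):
    x=cv2.resize(np.clip((im[v:v+h,u:u+w]/255)**.55*290,0,255).astype(np.uint8),None,fx=k,fy=k,interpolation=cv2.INTER_CUBIC)
    for i in range(0,w,10): cv2.putText(x,str(u+i),(int(i*k),8),0,.3,(0,0,255));cv2.line(x,(int(i*k),10),(int(i*k),16),(0,0,255))
    for i in range(0,h,10): cv2.putText(x,str(v+i),(0,int(i*k)+4),0,.3,(0,0,255))
    return x
b=cr(d["side"]["img"],256,218,49,56,8);a=cr(d["top"]["img"],313,198,40,58,10)
c=np.zeros((580,800,3),np.uint8);c[:448,:392]=b;c[:580,400:800]=a
cv2.imwrite("pics/m5.png",c)
E
```

```text
(no output)
```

View pics/m5.png

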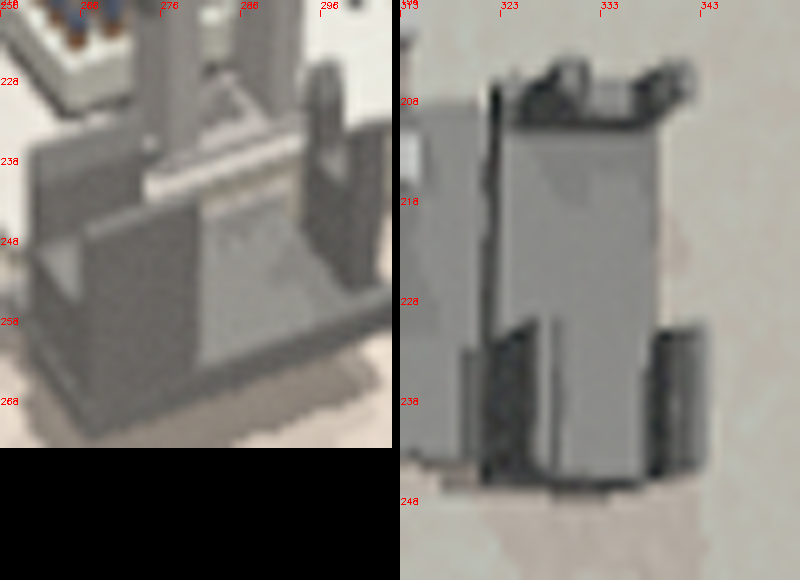

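The top half of the picture shows the channel's inner edges at X 562 and 667, running from Y 325 to 470, and the notch's inner edges at about X 590 and 657. In the side half, the wall-top corners are at (30,150), (145,115), (83,235) and (200,200).

```bash
python3 - <<'E'
import pickle,numpy as np
from geo import *
d=pickle.load(open("c5.pkl","rb"));T=d["top"];S=d["side"]
t=lambda x,y:(313+(x-400+.5)/10-.5,198+(y+.5)/10-.5)
s=lambda x,y:(256+(x+.5)/8-.5,218+(y+.5)/8-.5)
e=np.array([.9976,-.069,0]);n=np.array([.069,.9976,0])
C=np.array([.569,-.1188,0])
def rel(p): q=p-C; return np.round([1e3*q@e,1e3*q@n,1e3*p[2]],1)
for k,a,b in[("-y near",(708,470),(83,235)),("+y near",(537,470),(30,150)),("-y far",(708,327),(200,200)),("+y far",(537,322),(145,115))]:
    p,er=tri(T,t(*a),S,s(*b));print(k,rel(p),round(er*1e3,1),"top@140",rel(onz(T,*t(*a),.14)),"side@140",rel(onz(S,*s(*b),.14)))
print("chan L,R@128",rel(onz(T,*t(562,400),.128)),rel(onz(T,*t(667,400),.128)),"floorR@96",rel(onz(T,*t(645,400),.096)))
print("notch L,R@128",rel(onz(T,*t(590,90),.128)),rel(onz(T,*t(657,90),.128)))
print("clevis pin axis in same frame:",rel(np.array([.5185,-.0401,.14])),rel(np.array([.4654,-.0366,.14])))
E
python3 go.py
```

```text
-y near [-112.8 -186.5  139. ] 2.0 top@140 [-112.  -186.6  140. ] side@140 [-114.3 -187.3  140. ]
+y near [-112.4 -135.1  137.4] 4.5 top@140 [-114.7 -133.9  140. ] side@140 [-111.4 -138.2  140. ]
-y far [ -67.  -186.8  136.9] 0.8 top@140 [ -67.8 -186.   140. ] side@140 [ -68.3 -189.8  140. ]
+y far [ -65.5 -134.8  135.5] 6.3 top@140 [ -68.9 -132.9  140. ] side@140 [ -64.7 -139.9  140. ]
chan L,R@128 [ -91.7 -143.3  128. ] [ -90.  -176.1  128. ] floorR@96 [ -87.5 -175.6   96. ]
notch L,R@128 [   6.6 -150.1  128. ] [   7.7 -171.3  128. ]
clevis pin axis in same frame: [-55.8  75.  140. ] [-109.    74.9  140. ]
t 8.5 pos [0.4702 0.0333 0.2204] yaw 3.0728 z [-0.  0. -1.] F [-0.6 -0.2 -2.2] open 0.0145 grip 39.5 q [-0.18  0.2   1.67  0.    1.27 -1.68]
```

```bash
python3 go.py 0.5281 -0.2763 0.2204 3.0726
```

```text
shift [-0.0791 -0.3049 -0.    ] turn 0.0002
t 8.5 pos [0.4702 0.0333 0.2204] yaw 3.0728 z [-0.  0. -1.] F [-0.6 -0.2 -2.2] open 0.0145 grip 39.5 q [-0.18  0.2   1.67  0.    1.27 -1.68]
```

step_arm --pt "-0.01 -0.04 0 0 0.008" --pt "-0.02 -0.08 0 0 0.008" --pt "-0.03 -0.12 0 0 0.008" --pt "-0.04 -0.16 0 0 0.008" --pt "-0.05 -0.2 0 0 0.008" --pt "-0.06 -0.24 0 0 0.008" --pt "-0.07 -0.28 0 0 0.008" --pt "-0.079 -0.305 0 0 0.008"

```text
t: 9.3
ee_pos: [0.5278, -0.2791, 0.22]
tcp_rot: [-0.0, 0.035, 0.999, -0.0]
contact_force: [0.9, 0.0, -2.0]
opening: 0.0145
grip_force: 39.6
```

step_arm --pt "0 0 0.02 0 0.008" --pt "0 0 0.04 0 0.008" --pt "0 0 0.055 0 0.008" --pt "0 0 0.055 0 0.008" --pt "0 0 0.055 0 0.008"

```text
t: 9.8
ee_pos: [0.5282, -0.2765, 0.1658]
tcp_rot: [0.0, 0.034, 0.999, -0.0]
contact_force: [0.0, 0.1, -0.5]
opening: 0.0145
grip_force: 39.7
```

```bash
python3 go.py 0.5281 -0.2763 0.145 3.0726; python3 - <<'E'
from workcell import cams
import cv2,numpy as np,pickle
d={}
for n in("side","top"):
    f=[cams.read_camera(n) for _ in range(5)];d[n]=f[0];d[n]["img"]=np.mean([x["img"] for x in f],0)
pickle.dump(d,open("c6.pkl","wb"))
im=d["side"]["img"][208:278,238:322]
x=cv2.resize(np.clip((im/255)**.55*290,0,255).astype(np.uint8),None,fx=8,fy=8,interpolation=cv2.INTER_CUBIC)
cv2.imwrite("pics/m6.png",x)
E
```

```text
shift [0.0001 0.0002 0.0208] turn 0.0002
t 9.8 pos [ 0.5282 -0.2765  0.1658] yaw 3.0728 z [ 0. -0. -1.] F [ 0.   0.1 -0.5] open 0.0145 grip 39.7 q [-0.68  0.52  1.36  0.    1.25 -2.18]
```

View pics/m6.png

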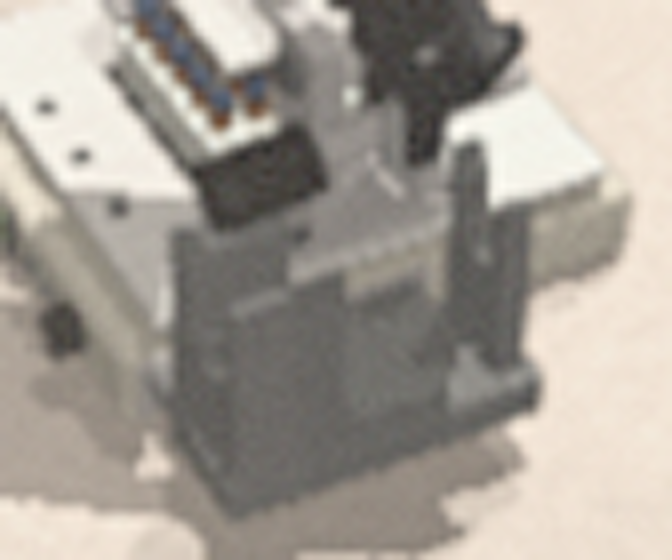

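```bash
python3 - <<'E'
import pickle,numpy as np
from geo import *
d=pickle.load(open("c6.pkl","rb"));S=d["side"]
e=np.array([.9976,-.069,0]);p0=np.array([.5282,-.2765,.185])
for x in(-81,-60,-39,50):
    u=proj(S,p0+e*x*1e-3); print(x,((u-[238,208])*8+3.5).round(0))
print("tip",((proj(S,[.5282,-.2765,.1658])-[238,208])*8+3.5).round(0))
g=np.clip(d["side"]["img"],0,255).astype(np.uint8)[218:242,258:284]
m=(cv2.cvtColor(g,cv2.COLOR_BGR2GRAY)<45).astype(np.uint8);n,l,st,c=cv2.connectedComponentsWithStats(m)
for i in range(1,n):
    if st[i,4]>40:
        pts=np.argwhere(l==i)[:,::-1].astype(np.float32)+[258,218];(cx,cy),wh,a=cv2.minAreaRect(pts.astype(np.float32));print(st[i,4],((np.array([cx,cy])-[238,208])*8+3.5).round(0),np.array(wh)*8,a)
E
```

```text
-81 [201. 172.]
-60 [254. 155.]
-39 [306. 138.]
50 [520.  67.]
tip [400. 146.]
41 [244. 104.] [112.  40.] -0.0
230 [250. 200.] [142.88801575 155.78762817] 82.87498474121094
```

The grip is at crop (265,178), about where expected but drooping roughly 0.1 rad. The channel floor should level it. I'll lower slowly with a light grip and watch the force.

step_arm --pt "0 0 0.01 0 0.008" --pt "0 0 0.02 0 0.008" --pt "0 0 0.03 0 0.008" --pt "0 0 0.04 0 0.008" --pt "0 0 0.05 0 0.008" --pt "0 0 0.055 0 0.008" --pt "0 0 0.055 0 0.008" --force 25

```text
t: 11.0
ee_pos: [0.5277, -0.2762, 0.1095]
tcp_rot: [-0.001, 0.034, 0.999, 0.0]
contact_force: [0.1, 0.3, -1.9]
opening: 0.0147
grip_force: 39.7
```

```bash
python3 go.py 0.5281 -0.2763 0.091 3.0726
```

```text
shift [-0.0004 -0.0001  0.0185] turn 0.0002
t 11.0 pos [ 0.5277 -0.2762  0.1095] yaw 3.0728 z [-0.001  0.001 -1.   ] F [ 0.1  0.3 -1.9] open 0.0147 grip 39.7 q [-0.68  0.58  1.43  0.    1.14 -2.18]
```

step_arm --pt "0 0 0.003 0 0.008" --pt "0 0 0.006 0 0.008" --pt "0 0 0.009 0 0.008" --pt "0 0 0.011 0 0.008" --pt "0 0 0.011 0 0.008"

```text
t: 11.5
ee_pos: [0.5286, -0.2766, 0.0999]
tcp_rot: [0.001, 0.034, 0.999, -0.0]
contact_force: [3.3, 0.1, 4.5]
opening: 0.0146
grip_force: 40.0
```

step_arm --pt "0 0 0.002 0 0.008" --pt "0 0 0.004 0 0.008" --pt "0 0 0.004 0 0.008"

```text
t: 11.8
ee_pos: [0.5281, -0.2765, 0.0953]
tcp_rot: [0.0, 0.034, 0.999, -0.0]
contact_force: [3.1, -0.7, 4.0]
opening: 0.0143
grip_force: 40.2
```

step_arm --pt "0 0 0.001 0 0.008" --pt "0 0 0.002 0 0.008" --pt "0 0 0.002 0 0.008"

```text
t: 12.1
ee_pos: [0.5282, -0.2766, 0.0949]
tcp_rot: [0.0, 0.034, 0.999, -0.0]
contact_force: [-0.3, 2.7, 15.3]
opening: 0.0148
grip_force: 41.4
```

Stiff contact at about 15 N: the grip has levelled on the channel floor and the shank is on the notch floor. I'll relieve slightly and open a little.

step_arm --pt "0 0 -0.001 0 0.008" --pt "0 0 -0.002 0 0.012" --pt "0 0 -0.002 0 0.017" --pt "0 0 -0.002 0 0.022" --pt "0 0 -0.002 0 0.026" --pt "0 0 -0.002 0 0.026" --pt "0 0 -0.002 0 0.026"

```text
t: 12.8
ee_pos: [0.5279, -0.2764, 0.0952]
tcp_rot: [-0.0, 0.034, 0.999, 0.0]
contact_force: [0.3, 0.1, -0.3]
opening: 0.0258
grip_force: 0.0
```

step_arm --pt "0 0 -0.01 0 0.026" --pt "0 0 -0.03 0 0.026" --pt "0 0 -0.06 0 0.026" --pt "0 0 -0.1 0 0.026" --pt "0 0.04 -0.125 0 0.05" --pt "0 0.08 -0.125 0 0.05" --pt "0 0.12 -0.125 0 0.05" --pt "0 0.16 -0.125 0 0.05"

```text
t: 13.6
ee_pos: [0.5389, -0.1153, 0.2214]
tcp_rot: [0.001, 0.035, 0.999, -0.0]
contact_force: [0.8, 1.0, 0.2]
opening: 0.05
grip_force: 0.0
```

```bash
python3 go.py; python3 - <<'E'
from workcell import cams
import cv2,numpy as np,pickle
from geo import *
d={}
for n in("side","top"):
    f=[cams.read_camera(n) for _ in range(5)];d[n]=f[0];d[n]["img"]=np.mean([x["img"] for x in f],0)
pickle.dump(d,open("c7.pkl","wb"));o=pickle.load(open("c5.pkl","rb"))
def cr(im,u,v,w,h,k): return cv2.resize(np.clip((im[v:v+h,u:u+w]/255)**.55*290,0,255).astype(np.uint8),None,fx=k,fy=k,interpolation=cv2.INTER_CUBIC)
c=np.zeros((580,800,3),np.uint8);c[:448,:392]=cr(d["side"]["img"],256,218,49,56,8);c[:580,400:800]=cr(d["top"]["img"],313,198,40,58,10)
cv2.imwrite("pics/m7.png",c)
# numeric: black grip / bright shank where the picture changed
T=d["top"];D=d["top"]["img"].mean(2)-o["top"]["img"].mean(2)
for nm,m in(("dark",D<-20),("bright",D>20)):
    m=m.astype(np.uint8);m[:, :320]=0;m[:,350:]=0;m[:195]=0;m[260:]=0
    n,l,st,ce=cv2.connectedComponentsWithStats(m)
    for i in range(1,n):
        if st[i,4]>8: print(nm,st[i],ce[i].round(1))
e=np.array([.9976,-.069,0]);p0=np.array([.5281,-.2763,.11])
for x in(-81,-60,-39,0,50): print(x,proj(T,p0+e*x*1e-3).round(1))
E
```

```text
t 13.6 pos [ 0.5389 -0.1153  0.2214] yaw 3.0725 z [ 0.001 -0.    -1.   ] F [0.8 1.  0.2] open 0.05 grip 0.0 q [-0.42  0.38  1.43  0.    1.33 -1.93]
dark [321 195   6  13  45] [324.2 200.4]
dark [320 207   2  10  13] [320.5 211.6]
dark [327 212  11  34 214] [331.4 230.7]
bright [332 206   5  25  93] [333.7 217.8]
-81 [332.9 244.4]
-60 [333.  237.7]
-39 [333.1 231.1]
0 [333.3 218.9]
50 [333.6 203.4]
```

No views are left, so I'll check the seating numerically: the shank's axis in the top and side views, and the grip's extent.

```bash
python3 - <<'E'
import pickle,numpy as np
from geo import *
d=pickle.load(open("c7.pkl","rb"));o=pickle.load(open("c5.pkl","rb"))
e=np.array([.9976,-.069,0]);p0=np.array([.5281,-.2763,.11])
G=lambda im:im.mean(2)
T=d["top"];g=G(T["img"])
D=g-G(o["top"]["img"])
for v in range(203,250,3): print(v,"D",D[v,324:346].round(0).astype(int))
S=d["side"];Ds=G(S["img"])-G(o["side"]["img"])
print("side exp",[proj(S,p0+e*x*1e-3).round(1).tolist() for x in(-81,-39,-34,0,33,50)])
for nm,m in(("dark",Ds<-15),("bright",Ds>15)):
    m=m.astype(np.uint8);m[:222]=0;m[275:]=0;m[:,:250]=0;m[:,312:]=0
    n,l,st,ce=cv2.connectedComponentsWithStats(m)
    for i in range(1,n):
        if st[i,4]>8: print(nm,st[i],ce[i].round(1)); 
        if nm=="bright" and st[i,4]>25:
            p=np.argwhere(l==i)[:,::-1].astype(np.float32);print(cv2.fitLine(p,cv2.DIST_L2,0,.01,.01).ravel())
E
```

```text
203 D [-80 -87 -42   8   1   3   3   3 -12 -19  -8 -16  -5   3   3   3   0   0
   3   2   2   4]
206 D [-39 -18   5   0  -3   1   2   3  14  19 -12  10  32   2  -1   3   4   2
   1   0   3   2]
209 D [-7  4  0  1  6 -1 -4 -8 48 55 76 58 36 -5  4  2  1  2  2  3  3  1]
212 D [  4   5   3 -30 -33 -31 -31 -30  22  39  60  40   2   1   2   1   3   1
   1   3   2   2]
215 D [  1   1   4 -30 -32 -27 -30 -23  21  40  56  36  -7  -1   3   3   1   2
   3   1   2   2]
218 D [  1   3   2 -30 -31 -32 -29 -22  20  38  50  33  -8   2   2   1   4   2
   2   3   3   2]
221 D [  1   1   4 -33 -30 -31 -32 -23  20  40  49  29 -16   4   2   2   2   3
   3   2   2   3]
224 D [  1   3   2 -32 -27 -30 -31 -23  20  42  47  30 -12  -2   2   4   1   1
   3   3   3   1]
227 D [  1   4   4 -32 -32 -31 -31 -15  22  43  47  29 -11   2   2   3   2   3
   3   2   4   1]
230 D [  0   0   0   4   0 -24 -10   5  14  27  31  19  11  -4   1   4   0   4
   1   2   2   2]
233 D [ -1  -4   1   4   3 -52 -62 -61 -54 -45 -49 -52 -57 -66  -6   2   3   4
   1  -1   3   1]
236 D [ -2  -1   4   3   2 -46 -64 -61 -57 -48 -47 -49 -58 -30   0   2   1   3
   3   3   2   2]
239 D [  2   0   1   0   4 -47 -65 -62 -55 -47 -46 -48 -62 -28   2   1   1  -1
   2   0   2   3]
242 D [  0   1  -3  -7  -1 -51 -66 -59 -55 -51 -45 -49 -60 -29  -4   0   2  -1
   1   1   2   3]
245 D [ -2   2   4   0   2  -1  -3 -14 -18 -17 -38 -33 -31 -10   3  -2   1   3
   2   1   2   4]
248 D [1 2 4 2 2 0 1 2 2 3 3 3 1 2 2 3 3 2 2 1 3 2]
side exp [[262.8, 248.3], [275.4, 244.0], [276.9, 243.4], [286.9, 240.0], [296.5, 236.7], [301.4, 235.0]]
dark [250 222  12  13  95] [254.1 227.3]
dark [260 222  13   4  33] [266.  223.5]
dark [251 235   8  12  46] [255.2 239.8]
dark [262 239  15  16  59] [267.1 246.3]
dark [281 249  15   9  58] [287.7 252.8]
dark [250 266   3   5  10] [251.  268.1]
bright [277 234  23  10  95] [289.4 238.7]
[ 9.5723838e-01 -2.8930041e-01  2.8944211e+02  2.3871579e+02]
```

The pin is parked. The grip spans top rows 231 to 245 against an expected 231.1 to 244.4, and the shank in the side view matches in extent and height. Next I'll grip the bar's handle across its flats and swing it up the arc, letting it pivot between the pads.

step_arm --pt "0 0.03 0 0.14 0.06" --pt "0 0.06 0 0.28 0.06" --pt "-0.03 0.09 0 0.42 0.06" --pt "-0.03 0.12 0 0.56 0.06" --pt "-0.03 0.12 0 0.7 0.06" --pt "-0.03 0.12 0 0.84 0.06" --pt "-0.03 0.12 0 0.98 0.06" --pt "-0.03 0.12 0 1.12 0.06"

```text
t: 14.9
ee_pos: [0.5772, 0.0004, 0.2202]
tcp_rot: [-0.0, 0.563, 0.827, -0.0]
contact_force: [-0.7, -0.9, 0.1]
opening: 0.0597
grip_force: 0.0
```

step_arm --pt "0 0 0 0.14 0.06" --pt "0 0 0 0.28 0.06" --pt "0 0 0 0.42 0.06" --pt "0 0 0 0.45 0.06" --pt "0 0 0 0.45 0.06" --pt "0 0 0 0.45 0.06"

```text
t: 15.5
ee_pos: [0.5772, 0.0007, 0.2203]
tcp_rot: [-0.0, 0.73, 0.684, -0.0]
contact_force: [0.8, -0.2, -0.1]
opening: 0.0602
grip_force: 0.0
```

```bash
python3 go.py 0.5776 0.0059 0.121 1.5018
```

```text
shift [0.0052 0.0001 0.0993] turn 0.0034
t 15.5 pos [0.5772 0.0007 0.2203] yaw 1.5052 z [-0. -0. -1.] F [ 0.8 -0.2 -0.1] open 0.0602 grip 0.0 q [-0.2   0.44  1.35 -0.    1.35 -0.14]
```

step_arm --pt "0.005 0 0.03 0.003 0.06" --pt "0.005 0 0.06 0.003 0.06" --pt "0.005 0 0.085 0.003 0.06" --pt "0.005 0 0.099 0.003 0.06" --pt "0.005 0 0.099 0.003 0.06" --pt "0.005 0 0.099 0.003 0.06"

```text
t: 16.1
ee_pos: [0.5778, 0.0058, 0.122]
tcp_rot: [0.0, 0.731, 0.682, 0.0]
contact_force: [0.2, 0.2, 1.0]
opening: 0.0601
grip_force: 0.0
```

step_arm --pt "0 0 0 0 0.015" --pt "0 0 0 0 0.015" --pt "0 0 0 0 0.015" --pt "0 0 0 0 0.015" --pt "0 0 0 0 0.015" --pt "0 0 0 0 0.015" --force 25

```text
t: 16.7
ee_pos: [0.5793, 0.0057, 0.1225]
tcp_rot: [0.002, 0.732, 0.682, 0.002]
contact_force: [9.1, -0.5, 0.3]
opening: 0.0215
grip_force: 32.6
```

step_arm --pt "-0.001 0 -0.02 0 0.015" --pt "-0.004 0 -0.04 0 0.015" --pt "-0.009 0 -0.059 0 0.015" --pt "-0.016 0 -0.078 0 0.015"

```text
t: 17.1
ee_pos: [0.5781, -0.0105, 0.2006]
tcp_rot: [0.002, 0.732, 0.682, 0.002]
contact_force: [12.8, -4.7, -6.2]
opening: 0.0217
grip_force: 31.5
```

step_arm --pt "-0.009 0.001 -0.018 0 0.015" --pt "-0.019 0.001 -0.035 0 0.015" --pt "-0.031 0.001 -0.051 0 0.015" --pt "-0.045 0.001 -0.066 0 0.015" --pt "-0.06 0.001 -0.079 0 0.015" --pt "-0.076 0.001 -0.0905 0 0.015" --pt "-0.0935 0.001 -0.1 0 0.015" --pt "-0.1115 0.001 -0.1085 0 0.015"

```text
t: 17.9
ee_pos: [0.5704, -0.1213, 0.3082]
tcp_rot: [0.0, 0.731, 0.682, 0.002]
contact_force: [10.6, 0.1, -9.0]
opening: 0.0214
grip_force: 35.6
```

```bash
python3 go.py 0.5638 -0.1936 0.321 1.5018
```

```text
shift [-0.0726 -0.0015 -0.0129] turn -0.0011
t 17.9 pos [ 0.5704 -0.1213  0.3082] yaw 1.5007 z [ 0.003  0.002 -1.   ] F [10.6  0.1 -9. ] open 0.0214 grip 35.6 q [-0.41  0.41  1.17  0.    1.56 -0.34]
```

step_arm --pt "-0.019 0 -0.006 0 0.015" --pt "-0.0385 0 -0.0105 0 0.015" --pt "-0.058 0 -0.013 0 0.015" --pt "-0.068 0 -0.0135 0 0.015" --pt "-0.068 0 -0.0135 0 0.015" --pt "-0.068 0 -0.0135 0 0.015"

```text
t: 18.5
ee_pos: [0.5657, -0.1895, 0.3219]
tcp_rot: [0.002, 0.732, 0.682, 0.001]
contact_force: [9.0, -1.4, -0.5]
opening: 0.0216
grip_force: 38.0
```

step_arm --pt "0 0 0 0 0.03" --pt "0 0 0 0 0.05" --pt "0 0 0 0 0.05" --pt "0 0 0 0 0.05" --pt "0 0 -0.03 0 0.05" --pt "0 0 -0.06 0 0.05" --pt "0 0 -0.06 0 0.05"

```text
t: 19.2
ee_pos: [0.5651, -0.1894, 0.3856]
tcp_rot: [0.003, 0.732, 0.682, 0.001]
contact_force: [0.5, -1.1, 0.1]
opening: 0.0502
grip_force: 0.0
```

```bash
python3 go.py
```

```text
t 19.2 pos [ 0.5651 -0.1894  0.3856] yaw 1.4999 z [ 0.006 -0.004 -1.   ] F [ 0.5 -1.1  0.1] open 0.0502 grip 0.0 q [-0.52  0.44  0.93 -0.    1.77 -0.45]
```

step_arm --pt "0 0 -0.03 0 0.05" --pt "0.04 0 -0.03 0 0.05" --pt "0.09 0 -0.03 0 0.05" --pt "0.14 0 -0.03 0 0.05" --pt "0.19 0 -0.03 0 0.05" --pt "0.24 0 -0.03 0 0.05" --pt "0.29 0 -0.03 0 0.05" --pt "0.29 0 -0.03 0 0.05"

```text
t: 20.0
ee_pos: [0.5847, 0.1055, 0.4108]
tcp_rot: [-0.001, 0.729, 0.684, 0.0]
contact_force: [1.3, -1.1, -0.6]
opening: 0.0502
grip_force: 0.0
```

```bash
python3 go.py; python3 - <<'E'
from workcell import cams
import pickle,numpy as np
from geo import *
a=pickle.load(open("c7.pkl","rb"));o=pickle.load(open("c0.pkl","rb"))
e=np.array([.9976,-.069,0]);n=np.array([.069,.9976,0]);C=np.array([.569,-.1188,0])
for nm in("side","top"):
    c=cams.read_camera(nm);g=c["img"].astype(float).mean(2)
    print(nm,"handle expected (bottom,top)",[proj(c,C-n*.075+[0,0,.14+r]).round(0).tolist() for r in(.17,.23)])
    D=g-o[nm]["img"].astype(float).mean(2);m=((D<-40)&(g<45)).astype(np.uint8)
    k,l,st,ce=cv2.connectedComponentsWithStats(m)
    for i in range(1,k):
        if st[i,4]>25: print(st[i],ce[i].round(0))
    E=g-a[nm]["img"].mean(2)
    if nm=="top": print("pin rows vs parked",[round(np.abs(E[v,326:340]).mean(),1) for v in(209,218,227,236,242)]); T=c
    for q in ["jar","rack"]:pass
E
```

```text
t 20.0 pos [0.5847 0.1055 0.4108] yaw 1.5066 z [-0.001  0.001 -1.   ] F [ 1.3 -1.1 -0.6] open 0.0502 grip 0.0 q [-0.02  0.45  0.85  0.    1.84  0.05]
side handle expected (bottom,top) [[284.0, 168.0], [284.0, 150.0]]
[235   7  24  30 541] [247.  22.]
[ 219   37   41   61 1163] [240.  66.]
[  0  41  38  15 381] [17. 47.]
[125  55  40  32 293] [138.  69.]
[102  84  26   9  79] [115.  89.]
[ 54 141  36  34 207] [ 77. 160.]
[279 148   8  21 154] [282. 158.]
[259 205  13  12  64] [266. 211.]
[ 95 206   7  11  37] [ 99. 211.]
[ 84 224  11   9  53] [ 90. 228.]
top handle expected (bottom,top) [[317.0, 198.0], [320.0, 194.0]]
[220 144   9  85 282] [224. 175.]
[180 166  33  40 443] [200. 188.]
[167 184  30  41 259] [174. 200.]
[296 189   5  27  71] [299. 202.]
[310 190   8  11  74] [314. 195.]
[292 195   4  23  52] [293. 206.]
[256 199  10   4  38] [260. 200.]
[306 203   7   7  28] [309. 206.]
[329 231   9  14 108] [333. 237.]
[217 243   3  29  50] [218. 258.]
[216 278   3  24  40] [218. 289.]
[189 303  45  78 445] [222. 346.]
[163 318  26  13  79] [173. 326.]
[125 332  39  31 134] [147. 338.]
[247 376  16   8  58] [253. 381.]
pin rows vs parked [np.float64(2.1), np.float64(2.6), np.float64(1.8), np.float64(6.4), np.float64(3.7)]
```

The handle's blob is at side (282,158), where an upright bar should put it, and the grip is still in the channel at top (333,237). I'll hand it in.

```bash
python3 -c "
from workcell import ctrl
print(ctrl.finish_job())"
```

```text
the job is handed in; nothing more can be done
None
```

The clevis pin is parked in the rest and the hold-down bar stands upright at about 1.5 rad. I handed the job in at about 20 s, but the call gave no verdict, and I checked the pin and bar by pixel measurements rather than by eye because I had used all 10 picture views.

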